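Set out the gauges on the microscope's setting plate

ROBOT

A 6-joint arm with a two-finger parallel gripper is mounted at the origin on the work surface. World frame = base frame: x ahead of the robot, y to its left, z up, the work surface at z = 0. Lengths are in mm, angles in rad, forces in N, time in s.
With the tool pointing down it reaches from about 275 to 1000 mm from the base axis. Payload 8.4 kg.
Tool frame: the origin (TCP) lies at the very end of the fingers, on their centre line; the grasp point (between the pads) lies 19 mm behind it; z points along the fingers, y is the line along which they close (so a half turn about z gives the same grasp; the last joint's range is limited). The gripper opens to 85 mm and grips with 20 to 120 N. Pads are 22 mm wide; open, the fingers measure 114 mm over their backs; the gripper's body (76 mm by 85 mm) begins 54 mm behind the grasp point. The pads swing forward as they close: fully open they stand 13 mm farther back than shut.
Start: joints at [-1.186, 0.353, 1.633, -0, 1.155, -0.002], TCP at [235.765, -578.829, 231.281] pointing down, gripper open.
Joint ranges: [-2.63, 2.63], [-0.92, 2.1], [0.06, 2.66], [-1.3, 4.44], [0, 2.69], [-3.02, 3.02]. Speed limits (rad/s): [2.22, 2.22, 2.79, 3.14, 3.14, 3.14].

INTERFACE

Orientations are given as [roll, pitch, yaw] about the fixed x, y, z axes, in that order (R = Rz(yaw) Ry(pitch) Rx(roll)).
In Python, from rig import sensors, grab_frame, camera_params, order gives the robot as it stands. The module is installed in compiled form; this text tells all that it offers.
- The arm moves only by the tool move_arm, never from a script. Its argument "motion" is a list of rows, each a list of 7 numbers: the turn, a rotation vector about the tool's x, y, z in shares of 2 pi rad (1.0 is 2 pi rad), then the shift along the tool's x, y, z in normalised numbers (1 is 1 m), then the finger opening in m, from 0 to 0.0854. A call has 1 to 8 rows; each row is the pose to reach, as a shift and turn from the pose commanded when the call began, along the tool's axes at that moment; what a row does not reach only later rows make up. A row lasts 1/8 s, in which the tool goes at most 62.5 mm and 10.7 degrees, less where a joint would pass 70% of its speed; a pose out of reach is approached as far as the arm can. No shift or turn number may pass 1 either way. A call with a gripper value outside its range is refused whole. The fingers move at their own pace and stop on an object; "grip_force" is the grip in N (left out, the last holds). Time passes only in rows, so rows that repeat a pose let the fingers close. It gives the time, the measured TCP pose, the force, the opening and the grip force at its end, in the units of the state.
- sensors.sense(): the state, without advancing time (a new reading comes with each control period).
- grab_frame(name): name is "scene" or "top"; returns (picture, depth): 480x640x3 uint8, red, green, blue; 480x640 float32, mm along the optical axis (not along the pixel's ray), 0 where there is no reading.
- camera_params(name): a dict with "camera_matrix" (3x3 intrinsics, pixels), "world_from_camera" (4x4, takes a point from camera to world coordinates). Camera axes: x right, y down, z forward; pixel columns grow to the right and rows downward; lengths in mm; the calibration is good to about 2 mm. A picture is of the moment at which its call begins. camera_params takes no time and is no camera call.
- order.sign_off(): hands the job in; it is judged then, once.
The state is a dict: "clock": time; "qpos": joint angles; "qvel": joint speeds; "joint_efforts": joint torques, N m; "eef_pos": TCP position; "tcp_rot": TCP orientation; "contact_force": force on the tool from outside, world axes, zero at the start; "wrist_torque": the same for the moment, N m; "opening": opening from 0.0 (shut) to 1.0 (fully open); "grasp_force": force on a finger pad.
Only numpy, scipy, OpenCV 4.12 (cv2) and the standard library are available. Lean on these libraries where they do the work, as an engineer would, in place of code of your own. Each camera call takes 0.05 s, during which the arm holds its last target. There are 200 camera calls.

TASK

Lay out the grey plate for the measuring microscope, square to the plate as seen from the robot: riser block midway between the two posts with the ring gauge centred on top, V-block directly behind the round post (the far side), and stepped arbor directly in front of the square post (the robot's side), these two each with a clear gap of 30 mm to their post. Everything stands upright on the plate, the V-block's groove up and running towards its post. Do not knock the loupe or the gauge-block case about.

Things in the scene. Friction and masses are not known exactly. Their poses are not given: they have to be found in the camera images.
- plate: Fixed grey setting plate lying on the bench, 220 (x) by 260 (y) by 20 mm high. Origin: centre of its underside. x points away from the robot ('behind'), give or take 0.25 rad of yaw; y to the robot's left; z up. The two posts stand fixed on it 170 mm apart, 85 mm either side of its middle along y; which post is left and which right changes.
- round_post: Round steel post fixed on the plate, diameter 30 mm, 35 mm high. Origin: centre of its underside, on the plate's top face (20 mm above the bench). Axes parallel to the plate's.
- square_post: Square steel post fixed on the plate, 30 by 30 mm, 35 mm high. Origin: centre of its underside, on the plate's top face. Axes parallel to the plate's.
- riser: Loose square riser block of dark steel, 50 by 50 by 30 mm high, about 0.5 kg, flat top. Origin: centre of its underside; z up, x and y square to its sides.
- ring: Loose steel ring gauge lying flat, outside diameter 46 mm, bore 24 mm, 16 mm high, about 0.13 kg. Origin: centre of its underside, on the ring's axis (z).
- vblock: Loose steel V-block, 45 mm long (x, along the groove), 50 mm wide (y) and 35 mm high, about 0.4 kg, a 90 degree groove 19 mm deep along the middle of its top. The outer sides at y = +25 and -25 mm are flat and upright over the full height: grip there. Origin: centre of its underside; z up.
- arbor: Loose turned steel arbor standing on its flange: flange diameter 36 mm and 10 mm high, above it a plain stem of diameter 20 mm up to 45 mm total height, about 0.17 kg. Origin: centre of the flange's underside; z up the stem.
- loupe: Bystander: black eye loupe standing on the bench, diameter 38 mm, 30 mm high. Origin: centre of its underside.
- gauge_case: Bystander: open wooden gauge-block case, 90 (x) by 45 (y) by 20 mm high. Origin: centre of its underside.
Not all that is in view belongs to the job. Leave any orange or yellow look-alike of the vblock alone.

How it is judged:
By the outcome, as a careful person would: the job done as asked, in the order asked, and still so for the second after the job is handed in, with the robot touching nothing.
It also fails if it takes over 99 s, if anything falls off the work surface, if the arm or the gripper's body presses on something with over 40 N, if the wrist force passes 120 N, or if a joint passes its speed limit or range.

## Working session

There is one attempt and no reset: what is moved stays moved. The work goes in short steps, Python scripts to look and compute and a tool call to move; the robot and the scene stay as the last step left them, time stands still between calls to the robot, and variables do not carry over. Pictures are saved under pics/ and viewed, at most 14 in all, crops included, and the job is handed in when it is done.

Besides the shell and the picture viewer there is one more tool, called after "Call:" as name(argument=value, ...), one argument or row to a line, values as JSON. move_arm: Moves the arm, as the interface text tells. Its arguments: {"type":"object","properties":{"motion":{"type":"array","items":{"type":"array","items":{"type":"number"}}},"grip_force":{"type":"number"}},"required":["motion"]}

```bash
mkdir -p pics; cat > h.py <<'E'
import numpy as np, cv2
from rig import sensors, grab_frame, camera_params, order
def grab(n,save=None):
    p,d=grab_frame(n)
    if save: cv2.imwrite('pics/'+save,cv2.cvtColor(p,cv2.COLOR_RGB2BGR))
    return p,d
def cloud(n,d):
    c=camera_params(n);K=np.array(c["camera_matrix"]);T=np.array(c["world_from_camera"])
    v,u=np.mgrid[0:480,0:640]
    P=np.stack([(u-K[0,2])*d/K[0,0],(v-K[1,2])*d/K[1,1],d],-1)
    return P@T[:3,:3].T+T[:3,3]
def ray(n,uv,z):
    c=camera_params(n);K=np.array(c["camera_matrix"]);T=np.array(c["world_from_camera"])
    uv=np.atleast_2d(uv).astype(float)
    D=np.c_[(uv[:,0]-K[0,2])/K[0,0],(uv[:,1]-K[1,2])/K[1,1],np.ones(len(uv))]@T[:3,:3].T
    return T[:3,3]+D*((z-T[2,3])/D[:,2])[:,None]
E
python3 - <<'E'
from h import *
for n in("top","scene"):
    p,d=grab(n,n+'0.png'); np.savez(n+'0.npz',p=p,d=d)
    c=camera_params(n);print(n,np.round(c["camera_matrix"],1).tolist(),np.round(c["world_from_camera"],3).tolist())
print(sensors.sense())
E
```

```text
top [[581.7, 0.0, 310.6], [0.0, 581.7, 233.3], [0.0, 0.0, 1.0]] [[-0.0, -0.999, 0.049, 418.262], [-1.0, 0.0, -0.007, 6.873], [0.007, -0.049, -0.999, 1447.651], [0.0, 0.0, 0.0, 1.0]]
scene [[542.7, 0.0, 320.6], [0.0, 542.7, 244.6], [0.0, 0.0, 1.0]] [[-0.717, 0.382, -0.583, 1238.032], [0.697, 0.402, -0.594, 761.004], [0.007, -0.832, -0.554, 739.131], [0.0, 0.0, 0.0, 1.0]]
{'clock': 0.1, 'qpos': array([-1.18637061e+00,  3.53588966e-01,  1.63408357e+00,  1.37583045e-05,
        1.15521404e+00, -2.37429295e-03]), 'qvel': array([ 7.06501625e-04, -2.19735813e-03, -1.52522853e-03,  1.76027981e-03,
        1.10975733e-05,  4.30044954e-05]), 'joint_efforts': array([-4.50663692e-04, -6.06357408e+01, -3.42820430e+01,  3.09365180e-05,
        4.07891785e-03,  1.79150749e-05]), 'eef_pos': array([ 235.61794012, -578.40343287,  230.62028156]), 'tcp_rot': array([-3.14029876e+00, -1.56521417e-05,  3.86794436e-01]), 'contact_force': array([-0.41231584, -0.57525258,  0.39313011]), 'wrist_torque': array([-0.00945235, -0.04741968, -0.01797743]), 'grasp_force': 0.0, 'opening': 0.9986936469988387}
```

View pics/top0.png

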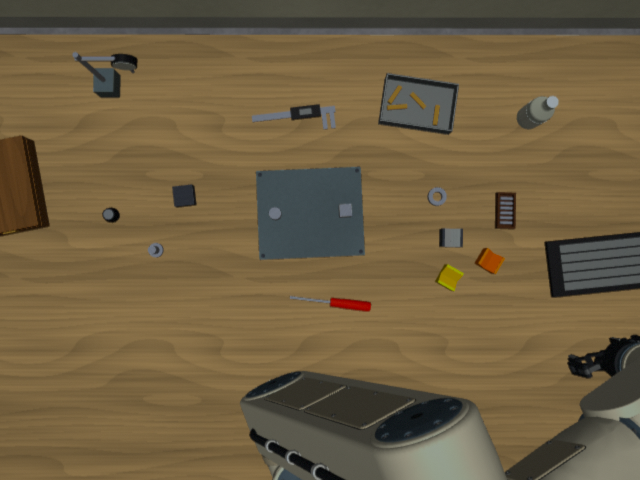

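View pics/scene0.png

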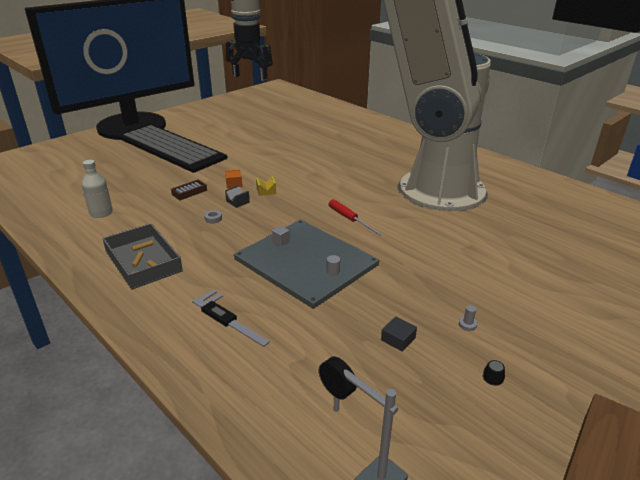

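Top view: round post (275,214) is on the left and square post (345,210) on the right. Riser is at (184,195), arbor (155,250), ring (437,196), grey V-block (451,237).

V-block candidates: grey (451,237), yellow (450,277) and orange (490,260); I choose grey. For the riser, the dark square (184,195) could be confused with the loupe (111,214); I choose the square. The ring (437,196) and arbor (155,250, stem on flange) have no rivals.

```bash
python3 - <<'E'
from h import *
z=np.load('top0.npz');p,d=z['p'],z['d'];P=cloud('top',d)
cv2.imwrite('pics/crops.png',cv2.cvtColor(np.vstack([cv2.resize(p[160:280,420:520],(500,600),interpolation=cv2.INTER_CUBIC)[:, :]]),cv2.COLOR_RGB2BGR))
Z=P[...,2]
print('table z',np.median(Z[300:330,150:250]),Z[300:330,150:250].std(),'plate',np.median(Z[225:245,290:330]))
def rep(name,u,v,r,lo,hi):
    s=np.zeros(Z.shape,bool);s[v-r:v+r+1,u-r:u+r+1]=1
    m=s&(Z>lo)&(Z<hi); q=P[m]
    rc=cv2.minAreaRect(q[:,:2].astype(np.float32))
    print(name,m.sum(),'zmed %.1f zmax %.1f'%(np.median(q[:,2]),q[:,2].max()),'mean',q.mean(0).round(1),'rect',np.round(rc[0],1),np.round(rc[1],1),round(rc[2],1))
rep('plate',310,213,60,12,27)
rep('round',275,214,14,40,70);rep('square',345,210,14,40,70)
rep('riser',184,195,18,15,50);rep('arborall',155,250,14,5,60);rep('stem',155,250,14,30,60)
rep('ring',437,196,14,8,40);rep('vb',451,237,16,15,50)
rep('loupe',111,214,14,10,50);rep('case',506,210,24,8,50)
rep('yel',450,277,16,15,60);rep('or',490,260,16,15,60)
print(Z[225:250,438:466:1][::2].round(0).astype(int))
E
```

```text
table z 0.3321694756660918 69.89944419461585 plate 20.34808273013209
plate 8908 zmed 20.4 zmax 27.0 mean [537.7   0.   20.3] rect [523.6  -1.2] [251.3 260.5] 2.5
round 123 zmed 55.6 zmax 61.4 mean [534.2  84.2  55.2] rect [534.7  84.2] [29.4 26.6] 0.5
square 166 zmed 55.0 zmax 63.0 mean [541.8 -85.1  54.9] rect [541.6 -85. ] [30.8 29.5] 0.8
riser 449 zmed 29.9 zmax 40.3 mean [579.8 308.8  29.9] rect [580.6 309.7] [50.6 50.9] 7.0
arborall 211 zmed 11.7 zmax 54.0 mean [447.8 378.5  20. ] rect [447.  382.6] [69.6 69.2] 89.9
stem 61 zmed 44.1 zmax 54.0 mean [447.7 379.3  44. ] rect [447.5 379.9] [18.  17.2] 88.9
ring 211 zmed 16.1 zmax 23.5 mean [ 579.1 -314.9   15.8] rect [ 583.9 -309.1] [69.  65.5] 9.2
vb 392 zmed 28.0 zmax 43.5 mean [ 476.8 -346.7   27.7] rect [ 476.9 -346.4] [51.8 44.1] 87.1
loupe 190 zmed 28.5 zmax 38.3 mean [532.9 487.8  26.8] rect [530.4 491. ] [33.6 41.9] 65.0
case 584 zmed 17.9 zmax 29.3 mean [ 544.7 -484.    17.4] rect [ 538.1 -488.2] [119.7 100.7] 15.4
yel 398 zmed 28.1 zmax 43.2 mean [ 380.  -340.6   27.7] rect [ 379.3 -341.1] [46.6 50.7] 60.1
or 415 zmed 27.
[... 1263 characters left out ...]
6   39   33   35   27   29   23   17   16   19
    15   19   21   28   29   24   32   37   27   34   32   -3    4    3]
 [  -4    2   15   30   31   36   39   34   34   26   23   19   20   14
    21   26   25   22   25   25   29   31   34   34   32   -1   -1   -1]
 [   0    2   15   28   31   36   36   32   29   27   24   17   19   16
    17   20   19   18   31   33   25   38   33   34   42    0    0    3]
 [   0    1    4   -1   -3   -3    4    1   -4    1    2    5   -3    3
     6    8    6   14   14   17   20   19   22   -4    2    1    0    1]
 [  -4    0    0   -7    5    3    3    1    3    4    1   -4    1    1
     5    1   -2    1    1    4    7   -1    2    0   -4   -1    1    1]]
```

View pics/crops.png

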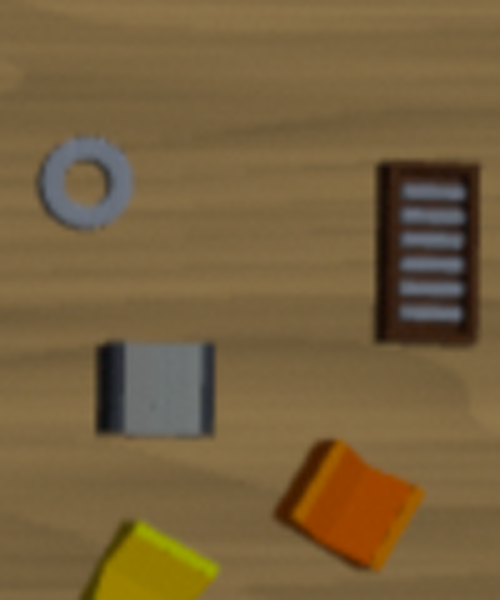

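The close crop confirms it: grey V-block with its groove up, running along image vertical (world x), with the ring at crop (85,182) and clear of the yellow and orange blocks. Next I refine the plate yaw and object centres.

```bash
cat >> h.py <<'E'
def obj(P,u,v,r,lo,hi):
    Z=P[...,2]; s=np.zeros(Z.shape,np.uint8); s[v-r:v+r+1,u-r:u+r+1]=1
    m=(s&(Z>lo)&(Z<hi)).astype(np.uint8)
    n,l,st,_=cv2.connectedComponentsWithStats(m,connectivity=4)
    k=1+np.argmax(st[1:,4]); return l==k
E
python3 - <<'E'
from h import *
z=np.load('top0.npz');p,d=z['p'],z['d'];P=cloud('top',d)
hsv=cv2.cvtColor(p,cv2.COLOR_RGB2HSV)
print('plate hsv',hsv[235,310],hsv[100,150],p[214,275],p[210,345],p[196,430],p[237,452])
m=((p[...,2].astype(int)-p[...,0])>-3).astype(np.uint8); b=np.zeros_like(m); b[155:270,245:375]=m[155:270,245:375]
c=max(cv2.findContours(b,cv2.RETR_EXTERNAL,cv2.CHAIN_APPROX_NONE)[0],key=cv2.contourArea)
W=ray('top',c[:,0],20)[:,:2].astype(np.float32);r=cv2.minAreaRect(W);print('plate',r)
# side lines fit
t=np.radians(2.5);R=np.array([[np.cos(t),np.sin(t)],[-np.sin(t),np.cos(t)]]);Q=(W-W.mean(0))@R.T
for ax,half in((0,110),(1,130)):
  for s in(1,-1):
    k=(abs(s*Q[:,ax]-half)<8)&(abs(Q[:,1-ax])<90)
    f=np.polyfit(Q[k,1-ax],Q[k,ax],1);print(ax,s,k.sum(),'slope',f[0].round(4),'off',f[1].round(1))
print('W mean',W.mean(0))
for n,u,v,rr,lo,hi in(('round',275,214,14,42,66),('square',345,210,14,42,66),('riser',184,195,18,12,45),('stem',155,250,14,30,60),('flange',155,250,14,5,60),('ring',437,196,14,6,28),('vb',451,237,16,8,50)):
    k=obj(P,u,v,rr,lo,hi);q=P[k][:,:2].astype(np.float32);c,_rad=cv2.minEnclosingCircle(q);a=cv2.minAreaRect(q)
    print(n,k.sum(),'mean',q.mean(0).round(1),'circ',np.round(c,1),round(_rad,1),'rect',np.round(a[0],1),np.round(a[1],1),round(a[2],1))
E
```

```text
plate hsv [97 54 80] [ 19 122 123] [109 116 127] [106 111 122] [104 111 123] [109 115 113]
plate ((538.775390625, -0.4762115478515625), (217.05775451660156, 257.74468994140625), 2.471055507659912)
0 1 73 slope -0.0008 off 107.4
0 -1 73 slope 0.0031 off -107.1
1 1 73 slope -0.0029 off 127.6
1 -1 72 slope 0.0006 off -127.6
W mean [ 5.3862390e+02 -4.8715374e-01]
round 123 mean [534.2  84.2] circ [534.7  84.1] 14.8 rect [534.7  84.2] [29.4 26.6] 0.5
square 165 mean [541.9 -85.2] circ [541.8 -85.6] 19.9 rect [542.2 -85. ] [29.6 29.6] 0.6
riser 457 mean [579.6 308.5] circ [580.2 309. ] 34.3 rect [580.6 309.5] [50.6 51.3] 6.0
stem 61 mean [447.7 379.3] circ [447.5 380.1] 9.9 rect [447.5 379.9] [18.  17.2] 88.9
flange 169 mean [447.1 377.3] circ [448.2 381.4] 18.9 rect [448.  379.2] [30.7 36.5] 85.4
ring 215 mean [ 579.3 -315.1] circ [ 579.  -316.6] 24.7 rect [ 580.2 -315.5] [44.3 44.8] 26.3
vb 422 mean [ 476.8 -346.4] circ [ 477.  -346.3] 32.7 rect [ 476.8 -346.4] [51.9 44.1] 87.0
```

```bash
cat > go.py <<'E'
import sys
from h import *
from scipy.spatial.transform import Rotation as Ro
C=np.array([538.4,-0.5]);YAW=0.0435
def plate(x,y): 
    c,s=np.cos(YAW),np.sin(YAW); return C+[c*x-s*y,s*x+c*y]
def delta(x,y,z,yaw):
    s=sensors.sense();R0=Ro.from_euler('xyz',s['tcp_rot']);Rt=Ro.from_euler('xyz',[np.pi,0,yaw])
    print('clock',s['clock'],'at',s['eef_pos'].round(1),s['tcp_rot'].round(3),'F',s['contact_force'].round(1),'open',round(s['opening'],3),'q6',s['qpos'][5].round(2))
    print('target',np.round([x,y,z,yaw],1),'turn',(R0.inv()*Rt).as_rotvec().round(3),'shift',(R0.inv().apply(np.array([x,y,z])-s['eef_pos'])/1000).round(4))
if __name__=='__main__':
    a=sys.argv[1:]
    if a[0]=='p': x,y=plate(float(a[1]),float(a[2]));delta(x,y,float(a[3]),YAW)
    else: delta(*map(float,a))
E
```

```text
(no output)
```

Careful with the scale: turns go in shares of 2 pi rad. That gives: 0.274 rad / 6.2832 = 0.0436.

Call:
move_arm(
  motion=[
    [0,0,0.0436,0.327,-0.346,0.05,0.085],
    [0,0,0.0436,0.327,-0.346,0.05,0.085],
    [0,0,0.0436,0.327,-0.346,0.05,0.085],
    [0,0,0.0436,0.327,-0.346,0.05,0.085],
    [0,0,0.0436,0.327,-0.346,0.05,0.085],
    [0,0,0.0436,0.327,-0.346,0.05,0.085],
    [0,0,0.0436,0.327,-0.346,0.05,0.085],
    [0,0,0.0436,0.327,-0.346,0.05,0.085],
  ],
)

```text
clock: 1.1
eef_pos: [408.3, -132.6, 181.0]
tcp_rot: [-3.141, 0.0, 0.114]
contact_force: [0.8, 0.0, 0.1]
opening: 0.996
grasp_force: 0.0
```

```bash
python3 go.py 580.3 309.2 80 0.11
```

```text
clock 1.1 at [ 408.3 -132.6  181. ] [-3.141  0.     0.114] F [0.8 0.  0.1] open 0.996 q6 1.14
target [5.803e+02 3.092e+02 8.000e+01 1.000e-01] turn [-0.     0.     0.004] shift [ 0.2212 -0.4193  0.1011]
```

Scaled: 0.004 rad / 6.2832 = 0.0006.

Call:
move_arm(
  motion=[
    [0,0,0.0006,0.221,-0.419,0.06,0.085],
    [0,0,0.0006,0.221,-0.419,0.06,0.085],
    [0,0,0.0006,0.221,-0.419,0.06,0.085],
    [0,0,0.0006,0.221,-0.419,0.06,0.085],
    [0,0,0.0006,0.221,-0.419,0.06,0.085],
    [0,0,0.0006,0.221,-0.419,0.06,0.085],
    [0,0,0.0006,0.221,-0.419,0.06,0.085],
    [0,0,0.0006,0.221,-0.419,0.06,0.085],
  ],
)

```text
clock: 2.1
eef_pos: [580.8, 308.9, 120.4]
tcp_rot: [-3.141, 0.0, 0.11]
contact_force: [1.0, -0.3, -0.3]
opening: 0.993
grasp_force: 0.0
```

```bash
python3 go.py 580.3 309.2 3 0.11
```

```text
clock 2.1 at [580.8 308.9 120.4] [-3.141  0.     0.11 ] F [ 1.  -0.3 -0.3] open 0.993 q6 1.95
target [5.803e+02 3.092e+02 3.000e+00 1.000e-01] turn [-0.  0.  0.] shift [-0.0005 -0.0004  0.1174]
```

Call:
move_arm(
  motion=[
    [0,0,0,0,0,0.05,0.085],
    [0,0,0,0,0,0.1,0.085],
    [0,0,0,0,0,0.117,0.085],
    [0,0,0,0,0,0.117,0.085],
    [0,0,0,0,0,0.117,0.04],
    [0,0,0,0,0,0.117,0.04],
    [0,0,0,0,0,0.117,0.04],
    [0,0,0,0,0,0.117,0.04],
  ],
  grip_force=60,
)

```text
clock: 3.1
eef_pos: [582.1, 307.2, 6.8]
tcp_rot: [-3.14, -0.004, 0.109]
contact_force: [-1.3, 0.9, 7.6]
opening: 0.57
grasp_force: 64.1
```

```bash
python3 go.py p 0 0 100
```

```text
clock 3.1 at [582.1 307.2   6.8] [-3.14  -0.004  0.109] F [-1.3  0.9  7.6] open 0.57 q6 1.95
target [ 5.384e+02 -5.000e-01  1.000e+02  0.000e+00] turn [-0.002 -0.004  0.065] shift [-0.0764  0.3009 -0.094 ]
```

Call:
move_arm(
  motion=[
    [0,0,0,0,0,-0.02,0.04],
    [0,0,0,0,0,-0.06,0.04],
    [0,0,0,0,0,-0.12,0.04],
    [0,0,0,0,0,-0.12,0.04],
  ],
)

```text
clock: 3.6
eef_pos: [583.7, 307.8, 131.0]
tcp_rot: [-3.138, -0.009, 0.109]
contact_force: [-0.0, -0.1, -4.6]
opening: 0.575
grasp_force: 63.6
```

```bash
python3 go.py p 0 0 120
```

```text
clock 3.6 at [583.7 307.8 131. ] [-3.138 -0.009  0.109] F [-0.  -0.1 -4.6] open 0.575 q6 1.95
target [ 5.384e+02 -5.000e-01  1.200e+02  0.000e+00] turn [-0.004 -0.009  0.065] shift [-0.0786  0.3016  0.0092]
```

Scaled: 0.065 rad / 6.2832 = 0.0103.

Call:
move_arm(
  motion=[
    [0,0,0.0103,-0.078,0.302,0,0.04],
    [0,0,0.0103,-0.078,0.302,0,0.04],
    [0,0,0.0103,-0.078,0.302,0,0.04],
    [0,0,0.0103,-0.078,0.302,0,0.04],
    [0,0,0.0103,-0.078,0.302,0,0.04],
    [0,0,0.0103,-0.078,0.302,0,0.04],
    [0,0,0.0103,-0.078,0.302,0,0.04],
    [0,0,0.0103,-0.078,0.302,0,0.04],
  ],
)

```text
clock: 4.6
eef_pos: [535.8, -1.4, 124.2]
tcp_rot: [-3.141, 0.0, 0.045]
contact_force: [1.0, 0.8, -4.2]
opening: 0.569
grasp_force: 64.3
```

```bash
python3 - <<'E'
from h import *
p,d=grab('top','t1.png');np.savez('t1.npz',p=p,d=d);grab('scene','s1.png')
E
python3 go.py p 0 0 50
```

```text
clock 4.7 at [535.8  -1.3 124.2] [-3.141  0.     0.046] F [ 0.2 -0.4 -4.5] open 0.569 q6 1.52
target [ 5.384e+02 -5.000e-01  5.000e+01  0.000e+00] turn [-0.     0.     0.002] shift [ 0.0026 -0.0007  0.0742]
```

View pics/s1.png

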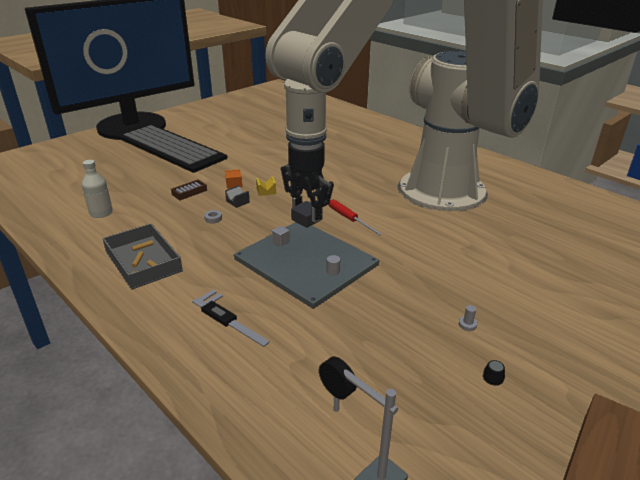

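The riser is held level at about (307,212) in the scene view, short of the plate's middle. I lower it in steps and watch the force.

Scaled: 0.002 rad / 6.2832 = 0.0003.

Call:
move_arm(
  motion=[
    [0,0,0.0003,0.0026,-0.0007,0.05,0.04],
    [0,0,0.0003,0.0026,-0.0007,0.08,0.04],
    [0,0,0.0003,0.0026,-0.0007,0.092,0.04],
    [0,0,0.0003,0.0026,-0.0007,0.092,0.04],
    [0,0,0.0003,0.0026,-0.0007,0.092,0.04],
  ],
)

```text
clock: 5.32
eef_pos: [539.4, -1.5, 33.4]
tcp_rot: [3.141, -0.002, 0.042]
contact_force: [0.3, -0.3, -3.6]
opening: 0.57
grasp_force: 64.2
```

Call:
move_arm(
  motion=[
    [0,0,0,0,0,0.002,0.04],
    [0,0,0,0,0,0.004,0.04],
  ],
)

```text
clock: 5.58
eef_pos: [538.8, -1.7, 28.9]
tcp_rot: [3.142, -0.001, 0.042]
contact_force: [-0.1, 0.9, -3.7]
opening: 0.573
grasp_force: 64.2
```

```bash
python3 go.py p 0 0 26
```

```text
clock 5.575 at [538.8  -1.7  28.9] [ 3.142e+00 -1.000e-03  4.200e-02] F [-0.1  0.9 -3.7] open 0.573 q6 1.52
target [ 5.384e+02 -5.000e-01  2.600e+01  0.000e+00] turn [ 0.    -0.001 -0.002] shift [-0.0004 -0.0012  0.0029]
```

Call:
move_arm(
  motion=[
    [0,0,0,0,-0.001,0.002,0.04],
    [0,0,0,0,-0.001,0.003,0.04],
    [0,0,0,0,-0.001,0.004,0.04],
  ],
)

```text
clock: 5.95
eef_pos: [538.5, -0.9, 26.7]
tcp_rot: [3.141, -0.0, 0.042]
contact_force: [-13.5, -3.6, 42.7]
opening: 0.574
grasp_force: 69.8
```

```bash
python3 go.py p 0 0 23
```

```text
clock 5.95 at [538.5  -0.9  26.7] [ 3.141 -0.     0.042] F [-13.5  -3.6  42.7] open 0.574 q6 1.53
target [ 5.384e+02 -5.000e-01  2.300e+01  0.000e+00] turn [ 0.    -0.    -0.002] shift [-0.0001 -0.0004  0.0037]
```

Call:
move_arm(
  motion=[
    [0,0,0,0,0,-0.002,0.04],
    [0,0,0,0,0,-0.002,0.04],
    [0,0,0,0,0,-0.002,0.065],
    [0,0,0,0,0,-0.002,0.065],
    [0,0,0,0,0,-0.002,0.065],
    [0,0,0,0,0,-0.03,0.065],
    [0,0,0,0,0,-0.09,0.065],
    [0,0,0,0,0,-0.15,0.065],
  ],
)

```text
clock: 6.95
eef_pos: [537.8, -0.7, 175.5]
tcp_rot: [-3.142, 0.001, 0.042]
contact_force: [0.4, 0.7, 0.3]
opening: 0.761
grasp_force: 0.0
```

```bash
python3 go.py 450 -160 180 0.04
```

```text
clock 6.95 at [537.8  -0.7 175.5] [-3.142e+00  1.000e-03  4.200e-02] F [0.4 0.7 0.3] open 0.761 q6 1.52
target [ 450. -160.  180.    0.] turn [-0.     0.001  0.002] shift [-0.0944  0.1555 -0.0044]
```

Scaled: 0.002 rad / 6.2832 = 0.0003.

Call:
move_arm(
  motion=[
    [0,0,0.0003,0.0284,0.316,0,0.085],
    [0,0,0.0003,0.0284,0.316,0,0.085],
    [0,0,0.0003,0.0284,0.316,0,0.085],
    [0,0,0.0003,0.0284,0.316,0,0.085],
    [0,0,0.0003,0.0284,0.316,0,0.085],
    [0,0,0.0003,0.0284,0.316,0.05,0.085],
    [0,0,0.0003,0.0284,0.316,0.08,0.085],
    [0,0,0.0003,0.0284,0.316,0.08,0.085],
  ],
)

```text
clock: 7.95
eef_pos: [578.0, -314.5, 91.6]
tcp_rot: [-3.139, 0.005, 0.039]
contact_force: [-0.8, -0.1, 0.0]
opening: 0.996
grasp_force: 0.0
```

```bash
cat > ms.py <<'E'
from go import *
import sys
def tp(w): # world->plate
    c,s=np.cos(YAW),np.sin(YAW); a=np.asarray(w)-C; return np.array([c*a[0]+s*a[1],-s*a[0]+c*a[1]])
def meas(f,items):
    z=np.load(f);P=cloud('top',z['d'])
    for n,u,v,rr,lo,hi in items:
        k=obj(P,u,v,rr,lo,hi);q=P[k][:,:2].astype(np.float32);a=cv2.minAreaRect(q)
        print(n,k.sum(),'z',np.median(P[k][:,2]).round(1),'world',q.mean(0).round(1),'plate mean',tp(q.mean(0)).round(1),'rect',tp(a[0]).round(1),np.round(a[1],1),round(a[2],1))
E
python3 - <<'E'
from ms import *
p,d=grab('top','t2.png');np.savez('t2.npz',p=p,d=d)
meas('t2.npz',[('round',275,214,14,42,66),('square',345,210,14,42,66),('riser',310,213,18,36,62)])
m=(p.max(2)<60).astype(np.uint8);b=np.zeros_like(m);b[190:236,288:334]=m[190:236,288:334]
c=max(cv2.findContours(b,cv2.RETR_EXTERNAL,cv2.CHAIN_APPROX_NONE)[0],key=cv2.contourArea)
a=cv2.minAreaRect(c);print('px',a)
W=ray('top',c[:,0],50)[:,:2];a=cv2.minAreaRect(W.astype(np.float32));print('colour',tp(a[0]),a)
cv2.imwrite('pics/c2.png',cv2.cvtColor(cv2.resize(p[160:270,250:370],(600,550),interpolation=cv2.INTER_CUBIC),cv2.COLOR_RGB2BGR))
E
python3 go.py 579.5 -315.3 2 0.04
```

```text
round 122 z 55.0 world [534.3  84.3] plate mean [-0.4 84.9] rect [-0.1 84.8] [26.8 29.4] 88.7
square 167 z 54.6 world [541.8 -85.1] plate mean [ -0.3 -84.6] rect [  0.1 -84.7] [29.4 30. ] 89.5
riser 433 z 50.3 world [537.3  -0. ] plate mean [-1.1  0.5] rect [-0.8  0.7] [50.1 49.9] 2.4
px ((309.5, 212.0), (22.0, 21.0), 90.0)
colour [-0.79598713  0.79649164] ((537.5701293945312, 0.2611236572265625), (53.174251556396484, 50.63728332519531), 0.03413590043783188)
clock 8.0 at [ 579.3 -314.9   93.6] [-3.14e+00  2.00e-03  4.00e-02] F [ 0.2 -0.5  0.9] open 0.999 q6 1.03
target [ 579.5 -315.3    2.     0. ] turn [-0.001  0.002 -0.   ] shift [0.0004 0.0005 0.0916]
```

View pics/c2.png

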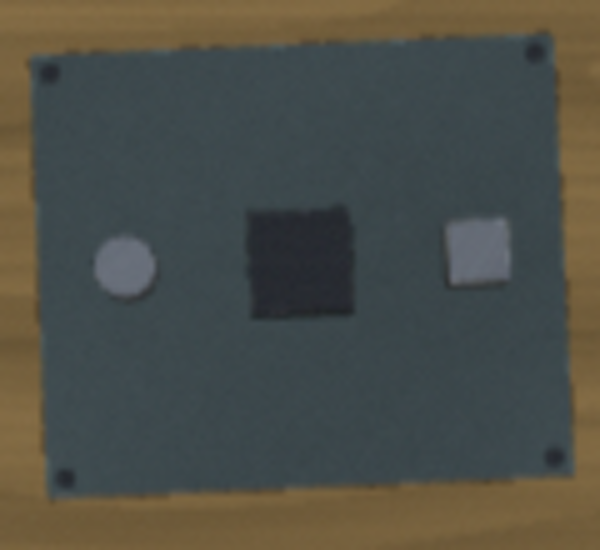

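The riser (crop (300,263)) sits midway and square within about 1 mm. Next is the ring.

Call:
move_arm(
  motion=[
    [0,0,0,0.0003,0.0004,0.04,0.085],
    [0,0,0,0.0003,0.0004,0.07,0.085],
    [0,0,0,0.0003,0.0004,0.085,0.085],
    [0,0,0,0.0003,0.0004,0.09,0.085],
    [0,0,0,0.0003,0.0004,0.09,0.085],
    [0,0,0,0.0003,0.0004,0.09,0.085],
  ],
)

```text
clock: 8.75
eef_pos: [581.0, -316.0, 5.6]
tcp_rot: [3.141, -0.002, 0.04]
contact_force: [-0.2, -0.7, -0.0]
opening: 0.998
grasp_force: 0.0
```

```bash
python3 go.py 579.5 -315.3 2 0.04
```

```text
clock 8.75 at [ 581.  -316.     5.6] [ 3.141e+00 -2.000e-03  4.000e-02] F [-0.2 -0.7 -0. ] open 0.998 q6 1.03
target [ 579.5 -315.3    2.     0. ] turn [ 0.001 -0.002 -0.   ] shift [-0.0015 -0.0008  0.0036]
```

Call:
move_arm(
  motion=[
    [0,0,0,0,0,0.001,0.085],
    [0,0,0,0,0,0.001,0.035],
    [0,0,0,0,0,0.001,0.035],
    [0,0,0,0,0,0.001,0.035],
    [0,0,0,0,0,0.001,0.035],
    [0,0,0,0,0,0.001,0.035],
  ],
  grip_force=40,
)

```text
clock: 9.5
eef_pos: [580.3, -315.7, 3.8]
tcp_rot: [3.141, -0.0, 0.04]
contact_force: [-2.2, 0.7, 5.2]
opening: 0.509
grasp_force: 40.5
```

Call:
move_arm(
  motion=[
    [0,0,0,0,0,-0.02,0.035],
    [0,0,0,0,0,-0.07,0.035],
    [0,0,0,0,0,-0.12,0.035],
    [0,0,0,0,0,-0.12,0.035],
    [0,0,0,0,0,-0.12,0.035],
  ],
)

```text
clock: 10.12
eef_pos: [579.9, -315.4, 123.6]
tcp_rot: [3.142, -0.0, 0.04]
contact_force: [-0.7, -0.3, -2.4]
opening: 0.508
grasp_force: 41.5
```

```bash
python3 go.py p -0.8 0.4 120
```

```text
clock 10.125 at [ 579.9 -315.4  123.6] [ 3.142 -0.     0.04 ] F [-0.7 -0.3 -2.4] open 0.508 q6 1.03
target [ 5.376e+02 -1.000e-01  1.200e+02  0.000e+00] turn [ 0.    -0.    -0.004] shift [-0.0297 -0.3167  0.0036]
```

Scaled: -0.003 rad / 6.2832 = -0.0005.

Call:
move_arm(
  motion=[
    [0,0,-0.0005,-0.0297,-0.3167,0,0.035],
    [0,0,-0.0005,-0.0297,-0.3167,0,0.035],
    [0,0,-0.0005,-0.0297,-0.3167,0,0.035],
    [0,0,-0.0005,-0.0297,-0.3167,0,0.035],
    [0,0,-0.0005,-0.0297,-0.3167,0,0.035],
    [0,0,-0.0005,-0.0297,-0.3167,0,0.035],
    [0,0,-0.0005,-0.0297,-0.3167,0,0.035],
    [0,0,-0.0005,-0.0297,-0.3167,0,0.035],
  ],
)

```text
clock: 11.12
eef_pos: [537.8, -1.5, 122.8]
tcp_rot: [3.141, 0.001, 0.042]
contact_force: [-0.3, -0.4, -1.9]
opening: 0.509
grasp_force: 41.7
```

Call:
move_arm(
  motion=[
    [0,0,0,0,0,0.03,0.035],
    [0,0,0,0,0,0.055,0.035],
    [0,0,0,0,0,0.063,0.035],
    [0,0,0,0,0,0.063,0.035],
    [0,0,0,0,0,0.063,0.035],
  ],
)

```text
clock: 11.75
eef_pos: [538.6, -0.7, 61.1]
tcp_rot: [3.142, -0.001, 0.042]
contact_force: [1.0, -0.3, -1.4]
opening: 0.514
grasp_force: 41.7
```

```bash
python3 go.py p -0.8 0.4 55
```

```text
clock 11.75 at [538.6  -0.7  61.1] [ 3.142e+00 -1.000e-03  4.200e-02] F [ 1.  -0.3 -1.4] open 0.514 q6 1.52
target [ 5.376e+02 -1.000e-01  5.500e+01  0.000e+00] turn [ 0.    -0.001 -0.001] shift [-0.001  -0.0006  0.0061]
```

Call:
move_arm(
  motion=[
    [0,0,0,-0.0006,-0.0005,0.003,0.035],
    [0,0,0,-0.0006,-0.0005,0.005,0.035],
    [0,0,0,-0.0006,-0.0005,0.006,0.035],
    [0,0,0,-0.0006,-0.0005,0.006,0.035],
  ],
)

```text
clock: 12.25
eef_pos: [537.3, 0.2, 54.2]
tcp_rot: [3.142, 0.0, 0.043]
contact_force: [-0.7, -0.4, -1.6]
opening: 0.506
grasp_force: 41.7
```

```bash
python3 go.py p -0.8 0.4 53.8
```

```text
clock 12.25 at [5.373e+02 2.000e-01 5.420e+01] [3.142 0.    0.043] F [-0.7 -0.4 -1.6] open 0.506 q6 1.53
target [ 5.376e+02 -1.000e-01  5.380e+01  0.000e+00] turn [ 0.     0.    -0.001] shift [0.0003 0.0003 0.0004]
```

Just above contact, so lower 0.8 mm, release and retreat.

Call:
move_arm(
  motion=[
    [0,0,0,0.0003,0.0002,0.0008,0.035],
    [0,0,0,0.0003,0.0002,0.0008,0.035],
    [0,0,0,0.0003,0.0002,0.0008,0.062],
    [0,0,0,0.0003,0.0002,0.0008,0.062],
    [0,0,0,0.0003,0.0002,0.0008,0.062],
    [0,0,0,0.0003,0.0002,-0.02,0.062],
    [0,0,0,0.0003,0.0002,-0.07,0.062],
    [0,0,0,0.0003,0.0002,-0.12,0.062],
  ],
)

```text
clock: 13.25
eef_pos: [537.2, -0.1, 175.3]
tcp_rot: [-3.142, 0.001, 0.043]
contact_force: [1.2, -0.5, 0.1]
opening: 0.727
grasp_force: 0.0
```

```bash
python3 go.py 476.8 -346.4 100 -0.05
```

```text
clock 13.25 at [ 5.372e+02 -1.000e-01  1.753e+02] [-3.142e+00  1.000e-03  4.300e-02] F [ 1.2 -0.5  0.1] open 0.727 q6 1.53
target [ 476.8 -346.4  100.    -0. ] turn [0.    0.001 0.093] shift [-0.0751  0.3434  0.0754]
```

Scaled: 0.093 rad / 6.2832 = 0.0148.

Call:
move_arm(
  motion=[
    [0,0,0.0148,-0.075,0.3434,0,0.085],
    [0,0,0.0148,-0.075,0.3434,0,0.085],
    [0,0,0.0148,-0.075,0.3434,0,0.085],
    [0,0,0.0148,-0.075,0.3434,0,0.085],
    [0,0,0.0148,-0.075,0.3434,0,0.085],
    [0,0,0.0148,-0.075,0.3434,0.04,0.085],
    [0,0,0.0148,-0.075,0.3434,0.08,0.085],
    [0,0,0.0148,-0.075,0.3434,0.08,0.085],
  ],
)

```text
clock: 14.25
eef_pos: [475.1, -345.3, 91.5]
tcp_rot: [-3.138, 0.005, -0.051]
contact_force: [-0.6, 0.3, -0.0]
opening: 0.992
grasp_force: 0.0
```

```bash
python3 - <<'E'
from ms import *
p,d=grab('top','t3.png');np.savez('t3.npz',p=p,d=d)
meas('t3.npz',[('round',275,214,14,42,66),('square',345,210,14,42,66),('riser+ring',310,213,18,36,78),('ring',310,213,18,57,78)])
m=((p.max(2)>85)).astype(np.uint8);b=np.zeros_like(m);b[195:230,295:327]=m[195:230,295:327]
c=max(cv2.findContours(b,cv2.RETR_EXTERNAL,cv2.CHAIN_APPROX_NONE)[0],key=cv2.contourArea)
(x,y),r=cv2.minEnclosingCircle(c);print('ring px',x,y,r,tp(ray('top',[x,y],66)[0,:2]))
cv2.imwrite('pics/c3.png',cv2.cvtColor(cv2.resize(p[160:270,250:370],(600,550),interpolation=cv2.INTER_CUBIC),cv2.COLOR_RGB2BGR))
E
python3 go.py 476.8 -346.4 3 -0.05
```

```text
round 121 z 55.2 world [534.4  84.4] plate mean [-0.3 85. ] rect [-0.3 85. ] [27.5 28.1] 64.0
square 168 z 55.1 world [541.9 -85.1] plate mean [ -0.2 -84.6] rect [ -0.1 -84.8] [29.4 29.7] 89.4
riser+ring 434 z 56.7 world [5.366e+02 1.000e-01] plate mean [-1.8  0.7] rect [-0.6  0.6] [50.3 49.9] 2.8
ring 213 z 66.2 world [536.5   1. ] plate mean [-1.8  1.6] rect [-2.   2.1] [43.  43.1] 89.9
ring px 309.4427185058594 211.33700561523438 9.466081619262695 [-0.58759806  1.01697066]
clock 14.3 at [ 476.5 -345.8   93.5] [-3.14e+00  2.00e-03 -5.00e-02] F [-0.1 -0.2  1.7] open 0.997 q6 0.99
target [ 476.8 -346.4    3.    -0. ] turn [-0.002  0.002 -0.   ] shift [0.0005 0.0007 0.0905]
```

View pics/c3.png

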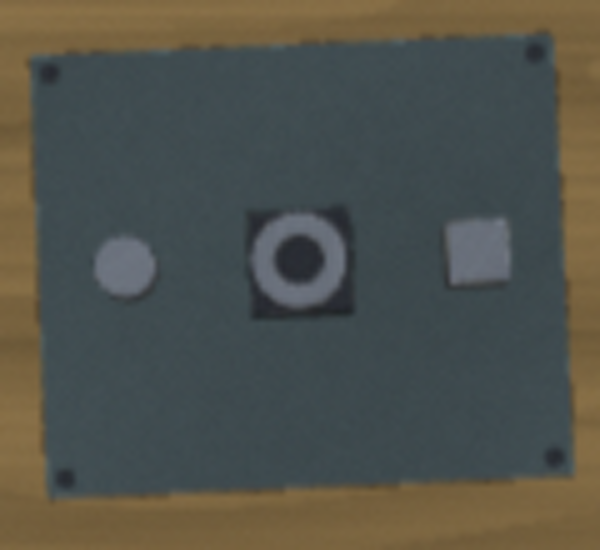

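The ring (crop (299,260)) is centred on the riser to about 1 mm, counting parallax. Next is the V-block.

Call:
move_arm(
  motion=[
    [0,0,0,0.0004,0.0006,0.04,0.085],
    [0,0,0,0.0004,0.0006,0.07,0.085],
    [0,0,0,0.0004,0.0006,0.085,0.085],
    [0,0,0,0.0004,0.0006,0.088,0.085],
    [0,0,0,0.0004,0.0006,0.088,0.085],
    [0,0,0,0.0004,0.0006,0.088,0.085],
    [0,0,0,0.0004,0.0006,0.088,0.085],
    [0,0,0,0.0004,0.0006,0.088,0.085],
  ],
)

```text
clock: 15.3
eef_pos: [477.9, -347.1, 6.6]
tcp_rot: [3.141, -0.0, -0.05]
contact_force: [-0.3, 0.6, 0.0]
opening: 0.997
grasp_force: 0.0
```

Call:
move_arm(
  motion=[
    [0,0,0,0,0,0,0.035],
    [0,0,0,0,0,0,0.035],
    [0,0,0,0,0,0,0.035],
    [0,0,0,0,0,0,0.035],
    [0,0,0,0,0,0,0.035],
    [0,0,0,0,0,0,0.035],
  ],
  grip_force=60,
)

```text
clock: 16.05
eef_pos: [477.9, -347.1, 6.7]
tcp_rot: [3.141, -0.0, -0.05]
contact_force: [-0.7, -0.3, 5.6]
opening: 0.575
grasp_force: 63.0
```

Call:
move_arm(
  motion=[
    [0,0,0,0,0,-0.02,0.035],
    [0,0,0,0,0,-0.07,0.035],
    [0,0,0,0,0,-0.12,0.035],
    [0,0,0,0,0,-0.14,0.035],
    [0,0,0,0,0,-0.14,0.035],
    [0,0,0,0,0,-0.14,0.035],
  ],
)

```text
clock: 16.8
eef_pos: [476.9, -346.4, 145.4]
tcp_rot: [-3.141, 0.001, -0.05]
contact_force: [0.4, -0.0, -5.0]
opening: 0.578
grasp_force: 64.3
```

```bash
python3 go.py p 67.2 85 140
```

```text
clock 16.8 at [ 476.9 -346.4  145.4] [-3.141e+00  1.000e-03 -5.000e-02] F [ 0.4 -0.  -5. ] open 0.578 q6 0.99
target [601.8  87.3 140.    0. ] turn [-0.001  0.001 -0.094] shift [ 0.103  -0.4394  0.0057]
```

Scaled: -0.094 rad / 6.2832 = -0.015.

Call:
move_arm(
  motion=[
    [0,0,-0.015,0.104,-0.439,0,0.035],
    [0,0,-0.015,0.104,-0.439,0,0.035],
    [0,0,-0.015,0.104,-0.439,0,0.035],
    [0,0,-0.015,0.104,-0.439,0,0.035],
    [0,0,-0.015,0.104,-0.439,0,0.035],
    [0,0,-0.015,0.104,-0.439,0,0.035],
    [0,0,-0.015,0.104,-0.439,0,0.035],
    [0,0,-0.015,0.104,-0.439,0,0.035],
  ],
)

```text
clock: 17.8
eef_pos: [603.5, 89.8, 144.5]
tcp_rot: [-3.141, 0.002, 0.047]
contact_force: [-0.1, -0.7, -4.8]
opening: 0.576
grasp_force: 65.1
```

Call:
move_arm(
  motion=[
    [0,0,0,0,0,0.03,0.035],
    [0,0,0,0,0,0.07,0.035],
    [0,0,0,0,0,0.1,0.035],
    [0,0,0,0,0,0.107,0.035],
    [0,0,0,0,0,0.107,0.035],
    [0,0,0,0,0,0.107,0.035],
    [0,0,0,0,0,0.107,0.035],
  ],
)

```text
clock: 18.68
eef_pos: [604.5, 86.3, 40.5]
tcp_rot: [-3.141, -0.002, 0.044]
contact_force: [0.3, 0.5, -4.6]
opening: 0.574
grasp_force: 65.0
```

```bash
python3 go.py p 68.2 84.6 26.7
```

```text
clock 18.675 at [604.5  86.3  40.5] [-3.141e+00 -2.000e-03  4.400e-02] F [ 0.3  0.5 -4.6] open 0.574 q6 1.67
target [602.9  87.   26.7   0. ] turn [-0.    -0.002  0.   ] shift [-0.0016 -0.0007  0.0138]
```

Call:
move_arm(
  motion=[
    [0,0,0,-0.0012,-0.0006,0.004,0.035],
    [0,0,0,-0.0012,-0.0006,0.008,0.035],
    [0,0,0,-0.0012,-0.0006,0.01,0.035],
    [0,0,0,-0.0012,-0.0006,0.01,0.035],
    [0,0,0,-0.0012,-0.0006,0.01,0.035],
  ],
)

```text
clock: 19.3
eef_pos: [602.5, 86.8, 29.3]
tcp_rot: [-3.142, 0.0, 0.044]
contact_force: [0.1, -0.3, -4.2]
opening: 0.577
grasp_force: 65.0
```

```bash
python3 go.py p 68.2 84.6 26.7
```

```text
clock 19.3 at [602.5  86.8  29.3] [-3.142  0.     0.044] F [ 0.1 -0.3 -4.2] open 0.577 q6 1.67
target [602.9  87.   26.7   0. ] turn [-0.  0.  0.] shift [ 0.0004 -0.0002  0.0026]
```

Call:
move_arm(
  motion=[
    [0,0,0,0.0004,-0.0002,0.0015,0.035],
    [0,0,0,0.0004,-0.0002,0.0025,0.035],
    [0,0,0,0.0004,-0.0002,0.0025,0.035],
  ],
)

```text
clock: 19.68
eef_pos: [602.8, 87.0, 26.8]
tcp_rot: [-3.142, -0.0, 0.044]
contact_force: [0.6, -0.3, -3.6]
opening: 0.572
grasp_force: 65.3
```

Call:
move_arm(
  motion=[
    [0,0,0,0,0,0.0006,0.035],
    [0,0,0,0,0,0.0006,0.035],
    [0,0,0,0,0,0.0006,0.065],
    [0,0,0,0,0,0.0006,0.065],
    [0,0,0,0,0,0.0006,0.065],
    [0,0,0,0,0,-0.02,0.065],
    [0,0,0,0,0,-0.07,0.065],
    [0,0,0,0,0,-0.12,0.065],
  ],
)

```text
clock: 20.68
eef_pos: [602.8, 87.0, 149.3]
tcp_rot: [-3.142, -0.0, 0.044]
contact_force: [1.9, -0.2, 0.5]
opening: 0.762
grasp_force: 0.0
```

```bash
python3 go.py 447.7 379.5 110 0.04
```

```text
clock 20.675 at [602.8  87.  149.3] [-3.142 -0.     0.044] F [ 1.9 -0.2  0.5] open 0.762 q6 1.67
target [447.7 379.5 110.    0. ] turn [-0.    -0.     0.004] shift [-0.1421 -0.299   0.0392]
```

Call:
move_arm(
  motion=[
    [0,0,0,-0.142,-0.299,0,0.085],
    [0,0,0,-0.142,-0.299,0,0.085],
    [0,0,0,-0.142,-0.299,0,0.085],
    [0,0,0,-0.142,-0.299,0,0.085],
    [0,0,0,-0.142,-0.299,0,0.085],
    [0,0,0,-0.142,-0.299,0.03,0.085],
    [0,0,0,-0.142,-0.299,0.05,0.085],
    [0,0,0,-0.142,-0.299,0.05,0.085],
  ],
)

```text
clock: 21.68
eef_pos: [447.0, 379.3, 96.7]
tcp_rot: [3.141, 0.001, 0.045]
contact_force: [-0.2, 0.8, 0.5]
opening: 0.993
grasp_force: 0.0
```

```bash
python3 - <<'E'
from ms import *
p,d=grab('top','t4.png');np.savez('t4.npz',p=p,d=d)
meas('t4.npz',[('round',275,214,14,42,66),('square',345,210,14,42,66),('riser+ring',310,213,18,36,78),('vb',275,183,17,30,68)])
cv2.imwrite('pics/c4.png',cv2.cvtColor(cv2.resize(p[150:270,250:370],(600,600),interpolation=cv2.INTER_CUBIC),cv2.COLOR_RGB2BGR))
E
python3 go.py 447.7 379.5 16 0.04
```

```text
round 123 z 55.7 world [534.1  84.2] plate mean [-0.6 84.8] rect [-0.3 84.9] [28.8 26.6] 2.1
square 168 z 55.2 world [541.9 -85.1] plate mean [ -0.2 -84.6] rect [ -0.  -84.7] [29.5 29.6] 0.5
riser+ring 434 z 55.3 world [5.366e+02 1.000e-01] plate mean [-1.7  0.7] rect [-0.5  0.6] [50.6 49.6] 2.9
vb 408 z 47.7 world [600.6  87.8] plate mean [66.  85.5] rect [67.3 85.7] [46.9 50.5] 3.4
clock 21.725 at [447.9 379.6  97.6] [ 3.142 -0.     0.044] F [ 0.2 -0.6  0.5] open 0.996 q6 2.23
target [447.7 379.5  16.    0. ] turn [ 0.    -0.     0.004] shift [-0.0002  0.      0.0816]
```

View pics/c4.png

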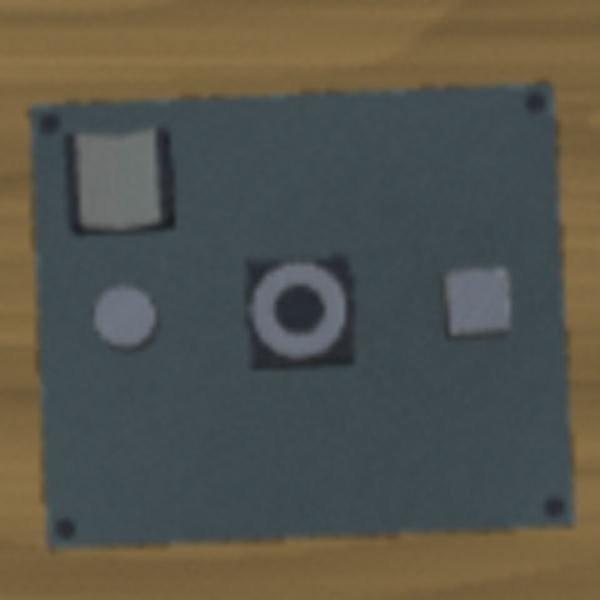

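The V-block (crop (122,180)) sits behind the round post (125,316), groove towards it, with a gap of about 30 mm. Now the arbor.

Call:
move_arm(
  motion=[
    [0,0,0,-0.0002,0,0.03,0.085],
    [0,0,0,-0.0002,0,0.06,0.085],
    [0,0,0,-0.0002,0,0.076,0.085],
    [0,0,0,-0.0002,0,0.08,0.085],
    [0,0,0,-0.0002,0,0.08,0.085],
    [0,0,0,-0.0002,0,0.08,0.085],
    [0,0,0,-0.0002,0,0.08,0.085],
  ],
)

```text
clock: 22.6
eef_pos: [448.0, 379.8, 17.5]
tcp_rot: [-3.141, -0.001, 0.044]
contact_force: [0.0, 0.3, -0.5]
opening: 0.993
grasp_force: 0.0
```

Call:
move_arm(
  motion=[
    [0,0,0,0,0,0,0.01],
    [0,0,0,0,0,0,0.01],
    [0,0,0,0,0,0,0.01],
    [0,0,0,0,0,0,0.01],
    [0,0,0,0,0,0,0.01],
    [0,0,0,0,0,0,0.01],
    [0,0,0,0,0,0,0.01],
    [0,0,0,0,0,0,0.01],
  ],
  grip_force=40,
)

```text
clock: 23.6
eef_pos: [447.7, 379.5, 16.9]
tcp_rot: [-3.142, -0.0, 0.044]
contact_force: [0.1, -0.6, 3.6]
opening: 0.207
grasp_force: 39.1
```

Call:
move_arm(
  motion=[
    [0,0,0,0,0,-0.02,0.01],
    [0,0,0,0,0,-0.07,0.01],
    [0,0,0,0,0,-0.12,0.01],
    [0,0,0,0,0,-0.12,0.01],
    [0,0,0,0,0,-0.12,0.01],
    [0,0,0,0,0,-0.12,0.01],
  ],
)

```text
clock: 24.35
eef_pos: [446.8, 378.8, 135.6]
tcp_rot: [3.14, 0.002, 0.044]
contact_force: [0.8, 0.0, -2.2]
opening: 0.209
grasp_force: 39.4
```

```bash
python3 go.py p -63 -85 135
```

```text
clock 24.35 at [446.8 378.8 135.6] [3.14e+00 2.00e-03 4.40e-02] F [ 0.8  0.  -2.2] open 0.209 q6 2.23
target [479.2 -88.2 135.    0. ] turn [0.002 0.002 0.   ] shift [0.0119 0.4679 0.0013]
```

Call:
move_arm(
  motion=[
    [0,0,0,0.0115,0.468,0,0.01],
    [0,0,0,0.0115,0.468,0,0.01],
    [0,0,0,0.0115,0.468,0,0.01],
    [0,0,0,0.0115,0.468,0,0.01],
    [0,0,0,0.0115,0.468,0,0.01],
    [0,0,0,0.0115,0.468,0,0.01],
    [0,0,0,0.0115,0.468,0,0.01],
    [0,0,0,0.0115,0.468,0,0.01],
  ],
)

```text
clock: 25.35
eef_pos: [478.8, -90.3, 135.8]
tcp_rot: [-3.141, 0.002, 0.042]
contact_force: [0.8, 0.5, -2.1]
opening: 0.21
grasp_force: 39.8
```

Call:
move_arm(
  motion=[
    [0,0,0,0,0,0.03,0.01],
    [0,0,0,0,0,0.06,0.01],
    [0,0,0,0,0,0.08,0.01],
    [0,0,0,0,0,0.09,0.01],
    [0,0,0,0,0,0.09,0.01],
    [0,0,0,0,0,0.09,0.01],
    [0,0,0,0,0,0.09,0.01],
  ],
)

```text
clock: 26.22
eef_pos: [480.2, -87.6, 47.5]
tcp_rot: [3.141, -0.001, 0.044]
contact_force: [0.8, -1.2, -1.4]
opening: 0.212
grasp_force: 39.8
```

```bash
python3 go.py p -63 -85.2 37
```

```text
clock 26.225 at [480.2 -87.6  47.5] [ 3.141e+00 -1.000e-03  4.400e-02] F [ 0.8 -1.2 -1.4] open 0.212 q6 1.34
target [479.2 -88.4  37.    0. ] turn [ 0.    -0.001  0.   ] shift [-0.0011  0.0007  0.0105]
```

Call:
move_arm(
  motion=[
    [0,0,0,-0.0008,0.0006,0.004,0.01],
    [0,0,0,-0.0008,0.0006,0.008,0.01],
    [0,0,0,-0.0008,0.0006,0.008,0.01],
    [0,0,0,-0.0008,0.0006,0.008,0.01],
    [0,0,0,-0.0008,0.0006,0.008,0.01],
  ],
)

```text
clock: 26.85
eef_pos: [478.9, -88.2, 38.8]
tcp_rot: [3.142, -0.0, 0.044]
contact_force: [0.4, -0.9, -2.3]
opening: 0.209
grasp_force: 39.8
```

```bash
python3 go.py p -63 -85.2 37
```

```text
clock 26.85 at [478.9 -88.2  38.8] [ 3.142 -0.     0.044] F [ 0.4 -0.9 -2.3] open 0.209 q6 1.34
target [479.2 -88.4  37.    0. ] turn [ 0. -0.  0.] shift [0.0003 0.0002 0.0018]
```

Call:
move_arm(
  motion=[
    [0,0,0,0.0003,0.0002,0.0015,0.01],
    [0,0,0,0.0003,0.0002,0.002,0.01],
    [0,0,0,0.0003,0.0002,0.002,0.01],
  ],
)

```text
clock: 27.22
eef_pos: [479.2, -88.4, 36.9]
tcp_rot: [3.142, -0.0, 0.044]
contact_force: [0.6, 0.6, 0.1]
opening: 0.211
grasp_force: 40.2
```

Call:
move_arm(
  motion=[
    [0,0,0,0,0,0.0003,0.01],
    [0,0,0,0,0,0.0003,0.06],
    [0,0,0,0,0,0.0003,0.06],
    [0,0,0,0,0,0.0003,0.06],
    [0,0,0,0,0,0.0003,0.06],
    [0,0,0,0,0,-0.02,0.06],
    [0,0,0,0,0,-0.07,0.06],
    [0,0,0,0,0,-0.12,0.06],
  ],
)

```text
clock: 28.22
eef_pos: [478.7, -88.3, 157.8]
tcp_rot: [-3.141, 0.001, 0.044]
contact_force: [0.9, -0.5, 0.3]
opening: 0.704
grasp_force: 0.0
```

Call:
move_arm(
  motion=[
    [0,0,0,-0.05,0.3,-0.05,0.06],
    [0,0,0,-0.05,0.3,-0.05,0.06],
    [0,0,0,-0.05,0.3,-0.05,0.06],
    [0,0,0,-0.05,0.3,-0.05,0.06],
    [0,0,0,-0.05,0.3,-0.05,0.06],
    [0,0,0,-0.05,0.3,-0.05,0.06],
    [0,0,0,-0.05,0.3,-0.05,0.06],
    [0,0,0,-0.05,0.3,-0.05,0.06],
  ],
)

```text
clock: 29.22
eef_pos: [442.3, -389.0, 206.4]
tcp_rot: [-3.141, 0.001, 0.045]
contact_force: [-0.2, 0.6, 0.7]
opening: 0.706
grasp_force: 0.0
```

```bash
python3 - <<'E'
from ms import *
p,d=grab('top','t5.png');np.savez('t5.npz',p=p,d=d)
q,_=grab('scene','s5.png')
meas('t5.npz',[('round',275,214,14,42,66),('square',345,210,14,42,66),('riser+ring',310,213,18,36,78),('vb',275,183,17,30,68),('arbor stem',347,237,14,45,80),('arbor all',347,237,13,25.5,80)])
a=cv2.resize(p[150:270,250:370],(400,400),interpolation=cv2.INTER_CUBIC);b=cv2.resize(q[200:320,220:400],(400,267),interpolation=cv2.INTER_CUBIC)
b=cv2.copyMakeBorder(b,0,133,0,0,cv2.BORDER_CONSTANT)
cv2.imwrite('pics/c5.png',cv2.cvtColor(np.hstack([a,b]),cv2.COLOR_RGB2BGR))
E
```

```text
round 123 z 55.0 world [534.2  84.2] plate mean [-0.5 84.8] rect [-0.3 84.9] [26.7 29.2] 86.2
square 167 z 55.1 world [541.9 -85.1] plate mean [ -0.2 -84.7] rect [ -0.  -84.5] [29.7 30. ] 89.1
riser+ring 434 z 56.2 world [5.367e+02 1.000e-01] plate mean [-1.7  0.6] rect [-0.6  0.6] [50.3 50. ] 2.1
vb 402 z 47.6 world [600.8  87.8] plate mean [66.2 85.5] rect [67.2 85.4] [45.9 50. ] 3.6
arbor stem 61 z 65.7 world [479.  -86.8] plate mean [-63.1 -83.7] rect [-63.2 -83.8] [18.8 18.5] 65.3
arbor all 164 z 33.4 world [478.5 -86.6] plate mean [-63.6 -83.4] rect [-62.8 -84.5] [32.2 32. ] 89.8
```

View pics/c5.png

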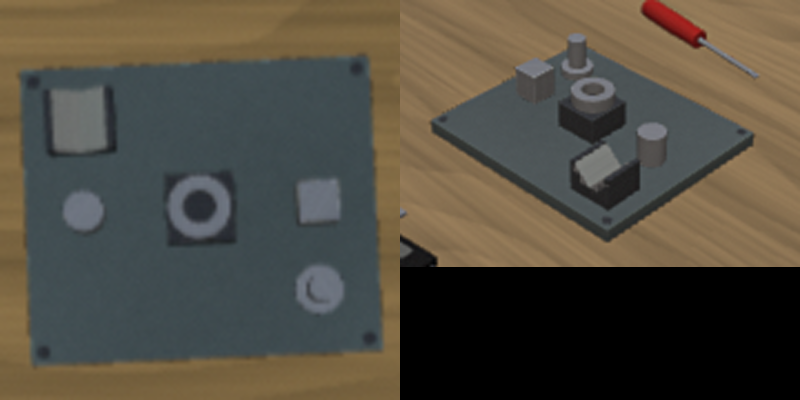

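In both crops everything stands upright and in place: V-block (80,120), ring on riser (199,207), arbor (320,290). Errors are about 1 mm or less, and the robot is clear.

```bash
python3 -c "
from rig import order;print(order.sign_off())"
```

```text
the job is handed in; nothing more can be done
None
```

The plate is laid out as asked and handed in at about 29 s: riser, ring gauge, V-block and arbor, placed in that order, each measured within about 1 mm of its target; the loupe and gauge-block case were not approached.

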